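# Lay the tall caddy down against the stop

### The job

The tall open steel caddy standing on the wooden bench board has to be laid down so that its dents can be tapped out: with the fingertips, tip it over onto its broad side, away from the board's raised stop, and let it down gently all the way instead of letting it fall, and push it back along the board until its base is flat up against the stop, leaving it lying in line with the board and the hand clear of it. It is only to be touched and pushed, never lifted or carried; leave the other things on the counter where they are.

Things in the scene. Friction and masses are not known exactly. Their poses are not given: they have to be found in the camera images.
- caddy: tall open-topped empty box of plain steel sheet with rows of small drain holes, 0.3 to 0.55 kg: 60 mm deep (its x), 90 mm wide (y), 180 mm tall (z), walls and floor 3 mm thick. Origin: centre of its underside, z towards the mouth. It starts upright on the board, its +x face 8 to 30 mm from the stop and nearly parallel to it. Its -x face is to be laid on the board, so that its +x ends up pointing up
- caddy_mouth (a point): centre of the caddy's open mouth, on its rim plane, 180 mm from the base; the mouth is 54 x 84 mm inside (x, y); axes as the caddy's
- caddy_edge (a point): middle of the lower edge of the caddy's -x face, the edge about which it tips; axes as the caddy's
- board: fixed wooden bench board on the counter, 340 mm long (its x), 150 mm wide (y), 12 mm thick; origin: centre of its underside, z up. Across its +x end, on the robot's right, runs a wooden batten, the stop: 20 mm thick, as wide as the board, standing 30 mm above the board's top. Its -x points roughly to the robot's left (+y of the world)
- stop_face (a point): middle of the foot of the stop's inner face (the one towards the board's -x), at the board's top, 12 mm above the counter; axes as the board's
- jar: closed glass jar with a steel lid, 80 mm across, 120 mm tall, standing; not part of the job, to be left alone. Origin at the centre of its underside
- tumbler: open steel tumbler, 72 mm across, 100 mm tall, standing; not part of the job, to be left alone. Origin at the centre of its underside
- tin: low round metal tin, 64 mm across, 45 mm tall, standing; not part of the job, to be left alone. Origin at the centre of its underside
- screwdriver: screwdriver lying on the counter; not part of the job, to be left alone. Origin about the middle of its length, at counter level
- spanner: steel spanner lying on the counter; not part of the job, to be left alone. Origin about the middle of its length, at counter level
- mallet: wooden mallet lying on the counter, handle 220 mm long, head 45 x 90 x 50 mm; not part of the job, to be left alone. Origin about the middle of its length, at counter level
Not all that is in view belongs to the job. What is shaped like the caddy but green is not meant.

How it is judged:
By the outcome, as a careful person would: the job done as asked, in the order asked, and still so for the second after the job is handed in, with the robot touching nothing.
It also fails if it takes over 61 s, if anything falls off the work surface, if the arm or the gripper's body presses on something with over 40 N, if the wrist force passes 120 N, or if a joint passes its speed limit or range.

### The arm

A 6-joint arm with a two-finger parallel gripper is mounted at the origin on the work surface. World frame = base frame: x ahead of the robot, y to its left, z up, the work surface at z = 0. Lengths are in m, angles in rad, forces in N, time in s.
With the tool pointing down it reaches from about 0.425 to 0.925 m from the base axis. Payload 12.5 kg.
Tool frame: the origin (TCP) lies midway between the tips of the shut fingers; the grasp point (between the pads) lies 19 mm behind it; x points along the fingers, y is the direction in which the jaws open and shut, and the axes are right-handed (so a half turn about x gives the same grasp; the last joint's range is limited). The gripper opens to 85 mm and grips with 20 to 120 N. Pads are 22 mm wide; open, the fingers measure 114 mm over their backs; the gripper's body (76 mm by 85 mm) begins 54 mm behind the grasp point. The pads swing forward as they close: fully open they stand 13 mm farther back than shut.
Start: joints at [-1.322, 0.491, 1.559, -0, 1.092, -0.106], TCP at [0.217, -0.586, 0.231] pointing down, gripper open.
Joint ranges: [-3.1, 3.1], [-0.84, 2.19], [0.05, 2.79], [-1.13, 4.28], [0.06, 2.93], [-2.69, 2.69]. Speed limits (rad/s): [2.22, 2.22, 2.79, 3.14, 3.14, 3.14].

### API

Orientations are given as [roll, pitch, yaw] about the fixed x, y, z axes, in that order (R = Rz(yaw) Ry(pitch) Rx(roll)).
In Python, from workcell import ctrl, imaging, job_done gives the robot as it stands.
- The arm moves only by the tool servo_tool, never from a script. Its argument "commands" is a list that holds one entry, the list of rows, each a list of 7 numbers: the turn, a rotation vector about the tool's x, y, z in units of 6 degrees (1.0 is 6 degrees), then the shift along the tool's x, y, z in units of 25 mm (1.0 is 25 mm), then the opening, from 0 (shut) to 1 (fully open). A call has exactly 5 rows; each row is the pose to reach, as a shift and turn from the pose commanded when the call began, along the tool's axes at that moment; what a row does not reach only later rows make up. A row lasts 1/10 s, in which the tool goes at most 50 mm and 8.59 degrees, less where a joint would pass 70% of its speed; a pose out of reach is approached as far as the arm can. A call with a gripper value outside its range is refused whole. The fingers move at their own pace and stop on an object; "force" is the grip in N (left out, the last holds). Time passes only in rows, so rows that repeat a pose let the fingers close, or fill a call up. It gives the time, the measured TCP pose, the force and the opening at its end, in the units of the state.
- ctrl.state(): the state, without advancing time (a new reading comes with each control period).
- imaging.camera(name): name is "scene" or "top" or "wrist"; returns a dict with "pixels" (384x512x3 uint8, red, green, blue), "depth" (384x512 float32, m along the optical axis (not along the pixel's ray), 0 where there is no reading), "fx", "fy", "cx", "cy" (pixels), "extrinsics" (4x4, takes a point from camera to world coordinates). Camera axes: x right, y down, z forward; pixel columns grow to the right and rows downward; lengths in m; the calibration is good to about 2 mm. A picture is of the moment at which its call begins.
- job_done(): hands the job in, once; it reports no verdict.
The state is a dict: "t": time; "q": joint angles; "joint_velocities": joint speeds; "joint_torque": joint torques, N m; "tool_pos": TCP position; "tcp_rot": TCP orientation; "force": force on the tool from outside, world axes, zero at the start; "moment": the same for the moment, N m; "gripper_width": finger opening in m.
Only numpy, scipy, OpenCV 4.12 (cv2) and the standard library are available. Lean on these libraries where they do the work, as an engineer would, in place of code of your own. Each camera call takes 0.05 s, during which the arm holds its last target. There are 200 camera calls.

## Working session

There is one attempt and no reset: what is moved stays moved. The work goes in short steps, Python scripts to look and compute and a tool call to move; the robot and the scene stay as the last step left them, time stands still between calls to the robot, and variables do not carry over. Pictures are saved under pics/ and viewed, about 8 in all and at most 12, crops included, and the job is handed in when it is done.

Besides the shell and the picture viewer there is one more tool, called after "Request:" by a JSON object that holds its "op" and its "data". servo_tool: Moves the arm, as the interface text tells. Its arguments: {"type":"object","properties":{"commands":{"type":"array","items":{"type":"array","items":{"type":"array","items":{"type":"number"}}}},"force":{"type":"number"}},"required":["commands"]}

```bash
mkdir -p pics; python3 - <<'E'
from workcell import ctrl, imaging
import cv2,numpy as np
for n in("scene","top"):
    c=imaging.camera(n);np.savez(f"{n}0.npz",**c)
    cv2.imwrite(f"pics/{n}0.png",cv2.resize(c["pixels"],None,fx=1.5,fy=1.5)[:,:,::-1])
    print(n,c["fx"],c["fy"],c["cx"],c["cy"],c["extrinsics"].round(3).tolist())
print(ctrl.state())
E
```

```text
scene 403.41929583397393 403.41929583397393 253.37545160252745 194.96146912931883 [[-0.553, 0.475, -0.685, 1.269], [0.833, 0.307, -0.46, 0.549], [-0.009, -0.825, -0.565, 0.741], [0.0, 0.0, 0.0, 1.0]]
top 406.9917498814659 406.9917498814659 256.8940168978451 193.48785856856878 [[-0.026, -0.988, 0.155, 0.399], [-1.0, 0.028, 0.009, 0.06], [-0.013, -0.155, -0.988, 1.116], [0.0, 0.0, 0.0, 1.0]]
{'t': 0.1, 'q': array([-1.32162085e+00,  4.91525501e-01,  1.55940050e+00, -7.80818073e-06,
        1.09171027e+00, -1.05589047e-01]), 'joint_velocities': array([-0.00096806, -0.00038482,  0.00020385,  0.00161972, -0.00177029,
       -0.00045442]), 'joint_torque': array([ 2.35359890e-03, -6.19447088e+01, -2.62022799e+01, -1.49705634e-04,
        2.91028649e-03,  2.00238026e-05]), 'tool_pos': array([ 0.21708096, -0.58586982,  0.23076576]), 'tcp_rot': array([-1.66974958,  1.56975268,  1.82661121]), 'force': array([-0.02958051,  0.05036459,  0.18850038]), 'moment': array([ 0.02556501, -0.03092478,  0.01280137]), 'gripper_width': 0.08503397878425951}
```

View pics/scene0.png

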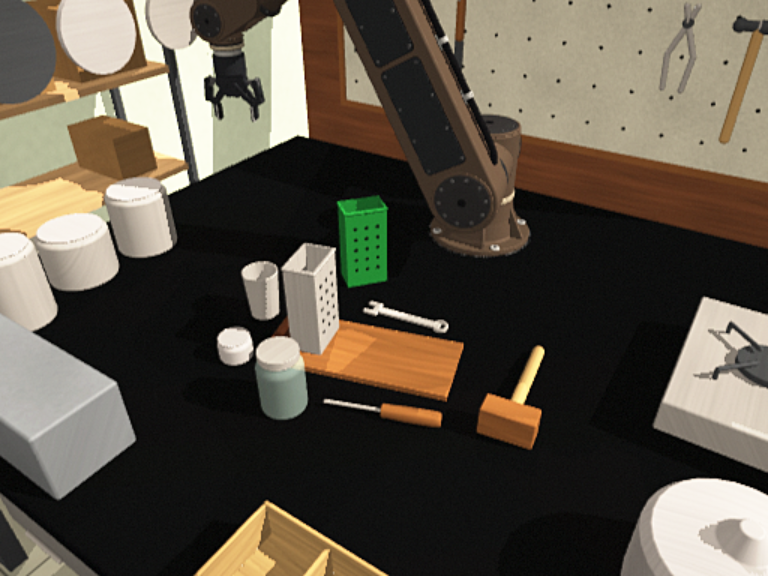

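View pics/top0.png

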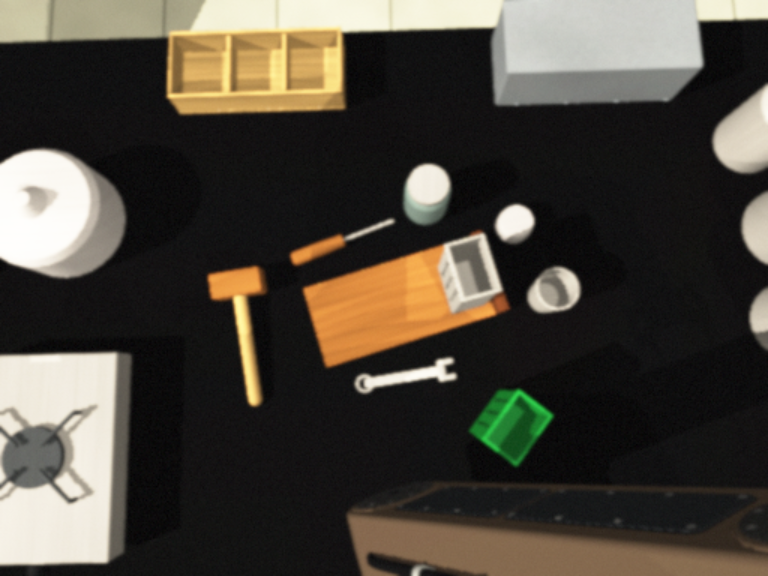

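Scene: the steel caddy (top px 470,272; scene 312,300) stands at the stop end of the board. The stop is partly hidden behind it (top 500,300). Look-alikes are the green box (top 512,427), the tumbler (555,290) and the jar (427,190). I choose the steel one at (470,272), and will check it in a close crop.

```bash
cat > h.py <<'E'
import numpy as np,cv2
def cloud(c):
    v,u=np.mgrid[:384,:512]; d=c["depth"]
    p=np.stack([(u-c["cx"])*d/c["fx"],(v-c["cy"])*d/c["fy"],d],-1)
    return p@c["extrinsics"][:3,:3].T+c["extrinsics"][:3,3]
def rect(P):
    r=cv2.minAreaRect((P[:,:2]*1000).astype(np.float32)); return r, cv2.boxPoints(r).round(1).tolist()
E
python3 - <<'E'
from h import *
for n in("top","scene"):
    c=dict(np.load(n+"0.npz"));P=cloud(c);hsv=cv2.cvtColor(c["pixels"],cv2.COLOR_RGB2HSV)
    sat=hsv[...,1];H=hsv[...,0];ok=c["depth"]>0
    reg=(P[...,0]>.3)&(P[...,0]<.95)&(P[...,1]>-.4)&(P[...,1]<.3)&ok
    for nm,m in dict(rim=(abs(P[...,2]-.192)<.006)&(sat<70),board=(abs(P[...,2]-.012)<.005)&(sat>120)&(H<25),stop=(abs(P[...,2]-.042)<.005)&(sat>100)&(H<25)).items():
        k,l,s,_=cv2.connectedComponentsWithStats((m&reg).astype(np.uint8),connectivity=8)
        if k<2: print(n,nm,"none");continue
        for i in np.argsort(-s[1:,4])[:3]+1:
            if s[i,4]<15: continue
            Q=P[l==i];r,b=rect(Q);print(n,nm,s[i,4],"z",np.median(Q[:,2]).round(4),"c",np.round(r[0],1),"size",np.round(r[1],1),round(r[2],1),b)
    for nm,m in dict(jar_etc=(P[...,2]>.035)).items():
        k,l,s,_=cv2.connectedComponentsWithStats((m&reg).astype(np.uint8))
        for i in range(1,k):
            if s[i,4]>60:
                Q=P[l==i];print(n,"obj",s[i,4],Q.min(0).round(3),Q.max(0).round(3))
c=dict(np.load("top0.npz"))["pixels"][140:230,270:400]
cv2.imwrite("pics/crop.png",cv2.resize(c,None,fx=5,fy=5,interpolation=cv2.INTER_CUBIC)[:,:,::-1])
E
```

```text
top rim 315 z 0.1923 c [577.6 -65.6] size [94.7 64.7] 14.2 [[523.7999877929688, -45.900001525878906], [539.5999755859375, -108.5999984741211], [631.5, -85.4000015258789], [615.7000122070312, -22.700000762939453]]
top board 4997 z 0.0131 c [553.8  48. ] size [151.1 320.5] 15.9 [[437.20001220703125, 181.5], [524.9000244140625, -126.80000305175781], [670.2999877929688, -85.5], [582.5999755859375, 222.8000030517578]]
top board 85 z 0.0117 c [934.8 219.2] size [  4.9 155.1] 0.7 [[931.2999877929688, 296.70001220703125], [933.2000122070312, 141.60000610351562], [938.2000122070312, 141.60000610351562], [936.2999877929688, 296.79998779296875]]
top stop 86 z 0.0429 c [ 542.3 -131.8] size [30.2 20.7] 16.4 [[524.9000244140625, -126.19999694824219], [530.7000122070312, -146.0], [559.7000122070312, -137.39999389648438], [553.7999877929688, -117.5999984741211]]
top stop 84 z 0.0416 c [934.2 228.8] size [140.6   5.5] 89.9 [[931.2999877929688, 158.5], [936.7999877929688, 158.5], [937.0999755859375, 299.1000061035156], [931.5, 299.1000061035156]]
top obj 2356 [ 0.926 -0.4    0.035] [ 0.95  -0.148  0.1
[... 1592 characters left out ...]
.0999755859375, -113.0999984741211], [644.4000244140625, -92.5999984741211]]
scene stop 66 z 0.0425 c [942.1 274. ] size [ 8.2 47.5] 9.3 [[934.2000122070312, 296.79998779296875], [941.9000244140625, 249.89999389648438], [950.0, 251.1999969482422], [942.4000244140625, 298.1000061035156]]
scene obj 149 [ 0.3   -0.194  0.513] [ 0.311 -0.147  0.56 ]
scene obj 1424 [ 0.301 -0.175  0.035] [ 0.394 -0.069  0.182]
scene obj 3411 [ 0.526 -0.13   0.035] [0.78  0.034 0.195]
scene obj 619 [ 0.522 -0.253  0.035] [ 0.594 -0.181  0.102]
scene obj 714 [ 0.932 -0.4    0.035] [ 0.95  -0.146  0.133]
scene obj 280 [ 0.662 -0.198  0.035] [ 0.722 -0.138  0.049]
scene obj 889 [0.936 0.141 0.035] [0.95  0.3   0.073]
```

View pics/crop.png

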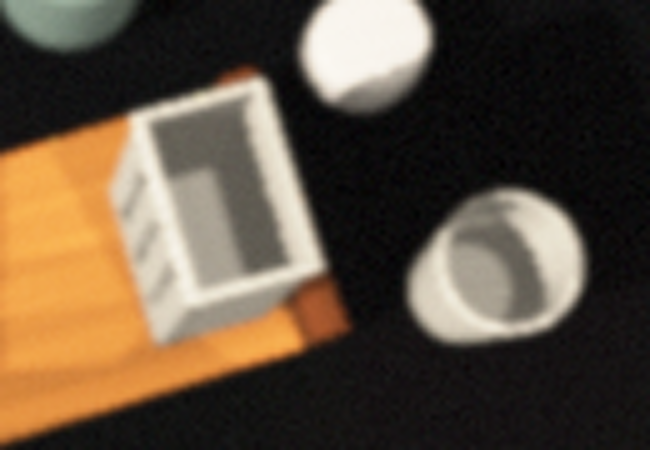

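The crop confirms it: an open steel box with drain holes, and the dark brown stop behind it at (320,305). The sizes match (rim 95x65 mm at z 0.192, board 320 mm up to the stop, stop top 0.042). The caddy's +x face is about 14.5 mm from the stop and about 1.6° off parallel.

Plan: straddle the top of the +x wall loosely, one finger outside to push and one inside to hold back. Then swing the tool about the tipping edge. After that, push on the rim with open fingers.

```bash
cat >> h.py <<'E'
from scipy.spatial.transform import Rotation as Ro
def Rt(s): return Ro.from_euler("xyz",s["tcp_rot"]).as_matrix()
def delta(p0,R0,p1,R1):
    "row numbers (turn units, shift units) from pose 0 to pose 1"
    return np.r_[np.degrees(Ro.from_matrix(R0.T@R1).as_rotvec())/6, R0.T@(np.array(p1)-p0)/.025]
def down(yaw_y):
    "tool pointing down, jaw axis at world angle yaw_y (deg)"
    a=np.radians(yaw_y);x=np.array([0,0,-1.]);y=np.array([np.cos(a),np.sin(a),0]);return np.stack([x,y,np.cross(x,y)],1)
E
python3 - <<'E'
from h import *
from workcell import ctrl
s=ctrl.state();R0=Rt(s);print(R0.round(3))
cx=np.array([.2453,-.9694,0]);C=np.array([.5787,-.0653,0]);T=C+28.5e-3*cx
for y in(-75.8,104.2):
    R1=down(y);print(y,delta(s["tool_pos"],R0,np.r_[T[:2],.24],R1).round(2))
    # swing of 6 deg about tipping edge, in tool axes
    tcp=np.r_[T[:2],.176];e=np.r_[(C-.03*cx)[:2],.012]
    Q=Ro.from_rotvec(-np.radians(6)*np.cross([0,0,1],cx)).as_matrix()
    print("swing",delta(tcp,R1,e+Q@(tcp-e),Q@R1).round(3), "pivot in tool",R1.T@(e-tcp))
E
```

```text
[[-0.     0.347 -0.938]
 [ 0.001 -0.938 -0.347]
 [-1.    -0.001 -0.   ]]
-75.8 [ 1.020e+00 -0.000e+00  1.000e-02 -3.500e-01 -1.337e+01 -2.068e+01]
swing [ 0.     0.     1.    -0.209 -0.698  0.   ] pivot in tool [ 1.64000000e-01 -5.84973221e-02  2.31920814e-07]
104.2 [-2.898e+01 -2.000e-02 -0.000e+00 -3.500e-01 -1.337e+01 -2.068e+01]
swing [ 0.    -0.    -1.    -0.209  0.698 -0.   ] pivot in tool [ 1.64000000e-01  5.84973221e-02 -2.31920814e-07]
```

Request:
{"op": "servo_tool", "data": {"commands": [[[0,0,0,0,-1,-1.6,0.19],[0,0,0,-0.1,-2,-3.1,0.19],[0,0,0,-0.2,-3,-4.6,0.19],[0,0,0,-0.3,-4,-6.2,0.19],[0,0,0,-0.35,-5,-7.7,0.19]]], "force": 20}}

```text
t: 0.6
tool_pos: [0.3551, -0.4003, 0.2401]
tcp_rot: [-1.732, 1.571, 1.764]
force: [-0.1, -0.6, -0.7]
gripper_width: 0.0165
```

Request:
{"op": "servo_tool", "data": {"commands": [[[0,0,0,0,-1,-1.6,0.19],[0,0,0,0,-2,-3.1,0.19],[0,0,0,0,-3,-4.6,0.19],[0,0,0,0,-4,-6.2,0.19],[0,0,0,0,-5,-7.7,0.19]]]}}

```text
t: 1.1
tool_pos: [0.4922, -0.2161, 0.24]
tcp_rot: [-0.474, 1.571, 3.022]
force: [0.5, -0.0, -0.0]
gripper_width: 0.0165
```

Request:
{"op": "servo_tool", "data": {"commands": [[[0.2,0,0,0,-1,-1.6,0.19],[0.4,0,0,0,-2,-3.1,0.19],[0.7,0,0,0,-2.9,-4.4,0.19],[1,0,0,0,-3.37,-5.28,0.19],[1.02,0,0,0,-3.37,-5.28,0.19]]]}}

```text
t: 1.6
tool_pos: [0.5871, -0.0906, 0.2395]
tcp_rot: [-1.128, 1.57, 2.264]
force: [-1.0, -1.3, 0.7]
gripper_width: 0.0166
```

```bash
python3 - <<'E'
from h import *
from workcell import ctrl,imaging
s=ctrl.state();print(s["t"],s["q"].round(3),s["tool_pos"],s["gripper_width"],s["force"].round(2))
c=imaging.camera("wrist");np.savez("w1.npz",**c);cv2.imwrite("pics/w1.png",c["pixels"][:,:,::-1])
P=cloud(c);m=(abs(P[...,2]-.192)<.005)&(c["depth"]>0)
k,l,st,_=cv2.connectedComponentsWithStats(m.astype(np.uint8))
for i in range(1,k):
    if st[i,4]>100: print(st[i],rect(P[l==i]))
T=np.array([.5787+28.5e-3*.2453,-.0653-28.5e-3*.9694,.176])
print(delta(s["tool_pos"],Rt(s),T,down(-75.8)).round(3))
E
```

```text
1.6 [-0.264  0.439  1.627  0.     1.076  1.056] [ 0.58709627 -0.09064401  0.23948212] 0.016614704069894085 [-1.   -1.34  0.66]
[ 173  148   94  121 2631] (((579.8264770507812, -68.01996612548828), (92.93286895751953, 64.26375579833984), 14.381377220153809), [[526.7999877929688, -48.400001525878906], [542.7999877929688, -110.69999694824219], [632.7999877929688, -87.5999984741211], [616.9000244140625, -25.399999618530273]])
[2.300e-02 2.000e-03 3.000e-03 2.539e+00 7.500e-02 7.700e-02]
```

View pics/w1.png

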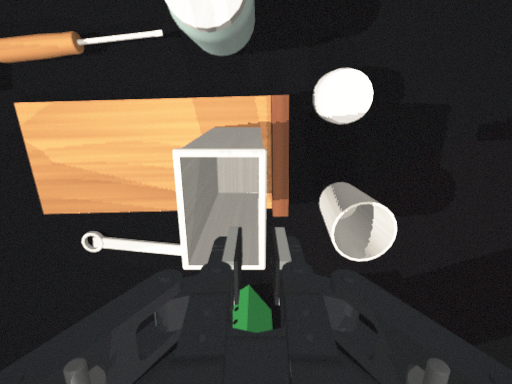

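The fingers (px 235/280, 250) straddle the caddy's +x wall (px 265, 210) when seen from the wrist. The two estimates differ by about 3 mm, so I aim between them and go down.

Request:
{"op": "servo_tool", "data": {"commands": [[[0,0,0,0.5,0.13,0.06,0.19],[0,0,0,1,0.13,0.06,0.19],[0,0,0,1.6,0.13,0.06,0.19],[0,0,0,2.1,0.13,0.06,0.19],[0,0,0,2.54,0.13,0.06,0.19]]]}}

```text
t: 2.15
tool_pos: [0.5846, -0.0972, 0.1751]
tcp_rot: [-0.431, 1.57, 2.957]
force: [-0.5, -0.3, -0.3]
gripper_width: 0.0163
```

Request:
{"op": "servo_tool", "data": {"commands": [[[0,0,0.1,-0.02,-0.07,0,0.19],[0,0,0.2,-0.04,-0.14,0,0.19],[0,0,0.3,-0.06,-0.21,0,0.19],[0,0,0.4,-0.08,-0.28,0,0.19],[0,0,0.5,-0.1,-0.35,0,0.19]]]}}

```text
t: 2.65
tool_pos: [0.5832, -0.0879, 0.1796]
tcp_rot: [1.586, 1.517, -1.307]
force: [0.7, 0.6, 1.5]
gripper_width: 0.0162
```

```bash
cat >> h.py <<'E'
def caddy(n="top",lo=.03):
    "steel points of the caddy region from a camera"
    from workcell import imaging
    c=imaging.camera(n);P=cloud(c);s=cv2.cvtColor(c["pixels"],cv2.COLOR_RGB2HSV)[...,1]
    return c,P,s
E
python3 - <<'E'
from h import *
from workcell import ctrl,imaging
s=ctrl.state();print(s["t"],s["q"].round(3),s["tool_pos"],s["force"].round(2))
c=imaging.camera("scene");cv2.imwrite("pics/s2.png",cv2.resize(c["pixels"][110:300,110:330],None,fx=3,fy=3)[:,:,::-1])
E
```

```text
2.65 [-0.241  0.491  1.719 -0.06   0.906  1.118] [ 0.58316642 -0.08786112  0.17959225] [0.66 0.65 1.48]
```

View pics/s2.png

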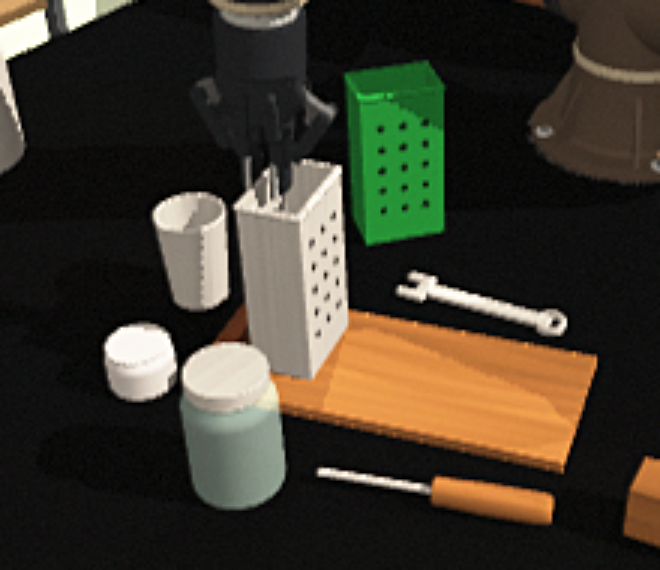

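Picture shows one finger inside the mouth and one outside the +x wall, with the caddy upright. Swinging now, in equal 6° arcs about the tipping edge.

Request:
{"op": "servo_tool", "data": {"commands": [[[0,0,0.2,-0.04,-0.14,0,0.19],[0,0,0.4,-0.08,-0.28,0,0.19],[0,0,0.6,-0.12,-0.42,0,0.19],[0,0,0.8,-0.17,-0.56,0,0.19],[0,0,1,-0.21,-0.7,0,0.19]]]}}

```text
t: 3.2
tool_pos: [0.5785, -0.0704, 0.1834]
tcp_rot: [1.571, 1.412, -1.322]
force: [-0.7, -0.2, -0.9]
gripper_width: 0.0162
```

Request:
{"op": "servo_tool", "data": {"commands": [[[0,0,0.2,-0.04,-0.14,0,0.19],[0,0,0.4,-0.08,-0.28,0,0.19],[0,0,0.6,-0.12,-0.42,0,0.19],[0,0,0.8,-0.17,-0.56,0,0.19],[0,0,1,-0.21,-0.7,0,0.19]]]}}

```text
t: 3.7
tool_pos: [0.574, -0.0528, 0.1859]
tcp_rot: [1.572, 1.307, -1.322]
force: [-0.6, -1.4, -1.1]
gripper_width: 0.0165
```

```bash
python3 - <<'E'
from h import *
from workcell import ctrl,imaging
s=ctrl.state();print(s["t"],s["q"].round(3),s["tool_pos"],s["force"].round(2),Rt(s)[:,0].round(3))
c=imaging.camera("scene");cv2.imwrite("pics/s3.png",cv2.resize(c["pixels"][110:300,110:330],None,fx=3,fy=3)[:,:,::-1])
E
```

```text
3.7 [-0.098  0.459  1.787 -0.337  0.833  1.445] [ 0.57404369 -0.05277802  0.1859131 ] [-0.62 -1.39 -1.06] [ 0.064 -0.252 -0.965]
```

View pics/s3.png

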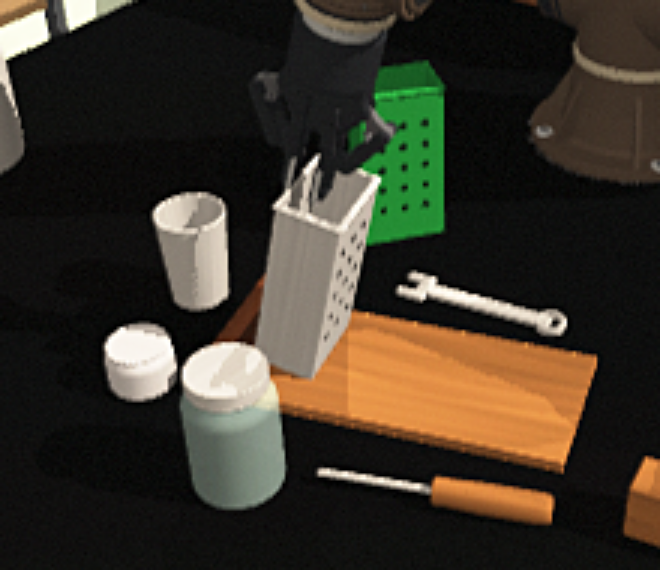

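Tipped about 15° with a light touch and the edge has not moved. Joint 4 is heading for its −1.13 limit, so I fit a small arm model to the logged states to plan tool tilts that stay within range.

```bash
cat > arm.py <<'E'
from h import *
from scipy.optimize import least_squares
D=[([-1.32162085,.491525501,1.5594005,-7.8e-6,1.09171027,-.105589],[.21708096,-.58586982,.23076576]),
([-.264,.439,1.627,0,1.076,1.056],[.58709627,-.09064401,.23948212]),
([-.241,.491,1.719,-.06,.906,1.118],[.58316642,-.08786112,.17959225]),
([-.098,.459,1.787,-.337,.833,1.445],[.57404369,-.05277802,.1859131])]
ry=lambda a:Ro.from_euler("y",a).as_matrix(); rz=lambda a:Ro.from_euler("z",a).as_matrix()
def fk(q,k):
    d1,l2,a3,l3,L,o,a1=k
    A=rz(q[0]);B=ry(q[1]);E=B@ry(q[2]);W=A@E@rz(q[3])@ry(q[4])@rz(q[5])
    p=A@(np.array([a1,o,d1])+B@[0,0,l2]+E@[a3,0,l3])+W@[0,0,L]
    return p,W
def fit():
    f=lambda k:np.r_[np.ravel([fk(q,k)[0]-p for q,p in D]),.002*(np.array(k)-k0)]
    k0=np.array([.2,.4,0,.4,.2,.066,0]); return least_squares(f,k0)
E
python3 - <<'E'
from arm import *
from workcell import ctrl
r=fit();k=r.x;print(k.round(3),[np.round((fk(q,k)[0]-p)*1e3,1).tolist() for q,p in D])
s=ctrl.state();print(s["t"]);R=Rt(s);p,W=fk(s["q"],k);print(R.round(3).tolist(),(W.T@R).round(3).tolist())
E
```

```text
[0.198 0.585 0.043 0.411 0.254 0.066 0.001] [[-0.1, 0.1, 0.0], [0.1, 0.1, -0.1], [0.1, -0.1, 0.1], [-0.1, -0.0, -0.1]]
3.75
[[0.064, 0.238, -0.969], [-0.253, -0.936, -0.246], [-0.965, 0.261, -0.0]] [[0.0, -1.0, -0.0], [0.0, -0.0, -1.0], [1.0, 0.0, 0.0]]
```

```bash
cat > plan.py <<'E'
from arm import *
from workcell import ctrl
k=fit().x
S=np.array([[0,-1.,0],[0,0,-1],[1,0,0]])
def ik(p,R,q0):
    f=lambda q:(lambda pw:np.r_[(pw[0]-p)*10,(pw[1]@S-R).ravel()])(fk(q,k))
    r=least_squares(f,q0,xtol=1e-12);return r.x,abs(r.fun).max()
cx=np.array([.2453,-.9694,0]);cy=np.array([.9694,.2453,0]);z=np.array([0,0,1.])
e=np.array([.5793,-.0669,.012])-.03*cx
def pose(b,eps,lam,g,h):
    b,eps,lam=np.radians([b,eps,lam])
    X=np.cos(b)*cx+np.sin(b)*z; Z=np.cos(b)*z-np.sin(b)*cx
    Pin=e+.057*X+.18*Z
    ai=-(np.cos(eps)*z-np.sin(eps)*cx); n=np.cos(eps)*cx+np.sin(eps)*z
    a=np.cos(lam)*ai-np.sin(lam)*cy
    return Pin+g/2*n+h*ai, np.stack([a,n,np.cross(a,n)],1)
E
cat > run.py <<'E'
from plan import *
s=ctrl.state();p,R,q=s["tool_pos"],Rt(s),s["q"]
# present contact tilts
for nm,off in(("A",0),):
    for b in(14,16,18,20): print(b,((pose(b,15,0,.016,.014)[0]-p)@R*1e3).round(1))
bs=[20,25,30,35,40,45,50,55,60,65,70,75,80,84,87,89,90.5]
for b in bs:
    u=np.clip((b-25)/65,0,1); eps=b if b<30 else 30+(b-30)*33/60; lam=25*u
    g=.010 if b<=30 else .010+.016*min(1,(b-30)/20)
    P1,R1=pose(b,eps,lam,g,.014); d=delta(p,R,P1,R1).round(2)
    p=p+R@d[3:]*.025; R=R@Ro.from_rotvec(np.radians(d[:3]*6)).as_matrix()
    q,er=ik(p,R,q); print(b,d.tolist(),round(g/.085,2),"q",q.round(2),round(er,4))
E
python3 run.py
```

```text
14 [-0.7  9.3 -1.7]
16 [-2.8  3.  -1.7]
18 [-4.5 -3.4 -1.7]
20 [-6.1 -9.8 -1.7]
20 [0.01, -0.0, 0.81, -0.26, -0.46, -0.07] 0.12 q [-0.04  0.46  1.8  -0.46  0.83  1.59] 0.0
25 [-0.0, -0.0, 0.83, -0.2, -0.59, 0.0] 0.12 q [ 0.03  0.46  1.82 -0.58  0.84  1.74] 0.0
30 [0.01, -0.32, 0.84, -0.19, -0.59, 0.0] 0.12 q [ 0.09  0.49  1.82 -0.68  0.91  1.87] 0.0
35 [0.02, -0.32, 0.45, -0.18, -0.53, 0.01] 0.16 q [ 0.14  0.51  1.81 -0.72  0.97  1.94] 0.0
40 [0.04, -0.32, 0.46, -0.16, -0.53, 0.01] 0.21 q [ 0.18  0.54  1.8  -0.75  1.03  2.  ] 0.0
45 [0.06, -0.32, 0.45, -0.15, -0.55, 0.01] 0.26 q [ 0.22  0.56  1.78 -0.77  1.09  2.06] 0.0
50 [0.07, -0.32, 0.46, -0.12, -0.54, 0.02] 0.31 q [ 0.25  0.6   1.76 -0.79  1.15  2.11] 0.0
55 [0.08, -0.32, 0.45, -0.09, -0.63, 0.02] 0.31 q [ 0.29  0.63  1.75 -0.8   1.21  2.16] 0.0
60 [0.1, -0.33, 0.45, -0.07, -0.63, 0.01] 0.31 q [ 0.32  0.67  1.73 -0.8   1.26  2.21] 0.0
65 [0.11, -0.32, 0.44, -0.04, -0.63, 0.01] 0.31 q [ 0.35  0.72  1.71 -0.81  1.32  2.26] 0.0
70 [0.13, -0.32, 0.44, -0.02, -0.64, 0.0] 0.31 q [ 0.37  0.76  1.69 -0.81  1.37  2.3 ] 0.0
75 [0.15, -0.32, 0.43, 0.01, -0.63, 0.0] 0.31 q [ 0.39  0.81  1.66 -0.81  1.42  2.34] 0.0
80 [0.15, -0.32, 0.44, 0.03, -0.63, -0.01] 0.31 q [ 0.41  0.85  1.64 -0.81  1.47  2.38] 0.0
84 [0.14, -0.25, 0.34, 0.04, -0.5, -0.02] 0.31 q [ 0.42  0.89  1.62 -0.8   1.5   2.42] 0.0
87 [0.11, -0.2, 0.25, 0.04, -0.38, -0.01] 0.31 q [ 0.43  0.92  1.6  -0.8   1.53  2.44] 0.0
89 [0.07, -0.12, 0.17, 0.03, -0.25, -0.01] 0.31 q [ 0.43  0.94  1.59 -0.8   1.55  2.45] 0.0
90.5 [0.06, -0.07, 0.12, 0.02, -0.18, -0.01] 0.31 q [ 0.44  0.95  1.58 -0.8   1.56  2.47] 0.0
```

Request:
{"op": "servo_tool", "data": {"commands": [[[0,0,0.16,-0.02,-0.09,0,0.12],[0,0,0.32,-0.04,-0.18,0,0.12],[0,0,0.49,-0.06,-0.28,-0.02,0.12],[0,0,0.65,-0.08,-0.37,-0.05,0.12],[0,0,0.81,-0.1,-0.46,-0.07,0.12]]]}}

```text
t: 4.25
tool_pos: [0.573, -0.0413, 0.1852]
tcp_rot: [1.571, 1.223, -1.323]
force: [-0.3, -0.8, -0.2]
gripper_width: 0.0102
```

Request:
{"op": "servo_tool", "data": {"commands": [[[0,0,0.17,-0.04,-0.12,0,0.12],[0,0,0.33,-0.08,-0.24,0,0.12],[0,0,0.5,-0.12,-0.36,0,0.12],[0,0,0.66,-0.16,-0.48,0,0.12],[0,0,0.83,-0.2,-0.59,0,0.12]]]}}

```text
t: 4.75
tool_pos: [0.5692, -0.0261, 0.1849]
tcp_rot: [1.571, 1.136, -1.323]
force: [0.2, 1.2, -0.8]
gripper_width: 0.01
```

Request:
{"op": "servo_tool", "data": {"commands": [[[0,-0.06,0.17,-0.04,-0.12,0,0.12],[0,-0.13,0.33,-0.08,-0.24,0,0.12],[0,-0.19,0.5,-0.12,-0.36,0,0.12],[0,-0.26,0.66,-0.16,-0.48,0,0.12],[0,-0.32,0.84,-0.19,-0.59,0,0.12]]]}}

```text
t: 5.25
tool_pos: [0.5654, -0.0112, 0.183]
tcp_rot: [1.51, 1.047, -1.391]
force: [-0.4, 0.1, -0.3]
gripper_width: 0.0104
```

```bash
sed -i 's/g,.014)/g,.018)/; s/^bs=.*/import sys; bs=[float(v) for v in sys.argv[1:]]/' run.py; python3 run.py 35 40 45 50 55 60 65 70 75 80 84 87 89 90.5| tail -14; python3 - <<'E'
from h import *
from workcell import ctrl,imaging
s=ctrl.state();print(s["t"],s["q"].round(3),s["tool_pos"],s["force"].round(2),s["gripper_width"])
c=imaging.camera("scene");cv2.imwrite("pics/s4.png",cv2.resize(c["pixels"][110:300,110:330],None,fx=3,fy=3)[:,:,::-1])
E
```

```text
35.0 [0.04, -0.32, 0.46, -0.19, -0.51, 0.01] 0.16 q [ 0.13  0.51  1.81 -0.72  0.96  1.94] 0.0
40.0 [0.04, -0.32, 0.46, -0.17, -0.53, 0.01] 0.21 q [ 0.17  0.54  1.8  -0.75  1.02  2.01] 0.0
45.0 [0.05, -0.32, 0.45, -0.14, -0.54, 0.02] 0.26 q [ 0.21  0.57  1.78 -0.77  1.08  2.06] 0.0
50.0 [0.07, -0.32, 0.46, -0.12, -0.53, 0.01] 0.31 q [ 0.25  0.6   1.77 -0.79  1.14  2.11] 0.0
55.0 [0.08, -0.32, 0.45, -0.09, -0.62, 0.02] 0.31 q [ 0.29  0.64  1.75 -0.8   1.2   2.17] 0.0
60.0 [0.1, -0.32, 0.45, -0.07, -0.63, 0.01] 0.31 q [ 0.32  0.68  1.73 -0.81  1.26  2.22] 0.0
65.0 [0.12, -0.32, 0.44, -0.04, -0.62, 0.01] 0.31 q [ 0.34  0.72  1.71 -0.81  1.31  2.26] 0.0
70.0 [0.13, -0.32, 0.44, -0.02, -0.63, 0.01] 0.31 q [ 0.37  0.76  1.69 -0.81  1.36  2.31] 0.0
75.0 [0.14, -0.32, 0.43, 0.01, -0.62, -0.0] 0.31 q [ 0.39  0.81  1.67 -0.81  1.41  2.35] 0.0
80.0 [0.16, -0.32, 0.43, 0.03, -0.62, -0.01] 0.31 q [ 0.41  0.85  1.64 -0.81  1.46  2.39] 0.0
84.0 [0.14, -0.26, 0.34, 0.04, -0.5, -0.02] 0.31 q [ 0.42  0.89  1.62 -0.81  1.5   2.42] 0.0
87.0 [0.1, -0.19, 0.26, 0.04, -0.37, -0.01] 0.31 q [ 0.42  0.92  1.6  -0.8   1.53  2.44] 0.0
89.0 [0.08, -0.13, 0.16, 0.03, -0.25, -0.02] 0.31 q [ 0.43  0.94  1.59 -0.8   1.54  2.45] 0.0
90.5 [0.06, -0.06, 0.13, 0.02, -0.18, -0.01] 0.31 q [ 0.43  0.95  1.58 -0.8   1.56  2.47] 0.0
5.25 [ 0.089  0.492  1.822 -0.688  0.903  1.876] [ 0.56540295 -0.01121821  0.18301586] [-0.37  0.13 -0.27] 0.010416369712590452
```

View pics/s4.png

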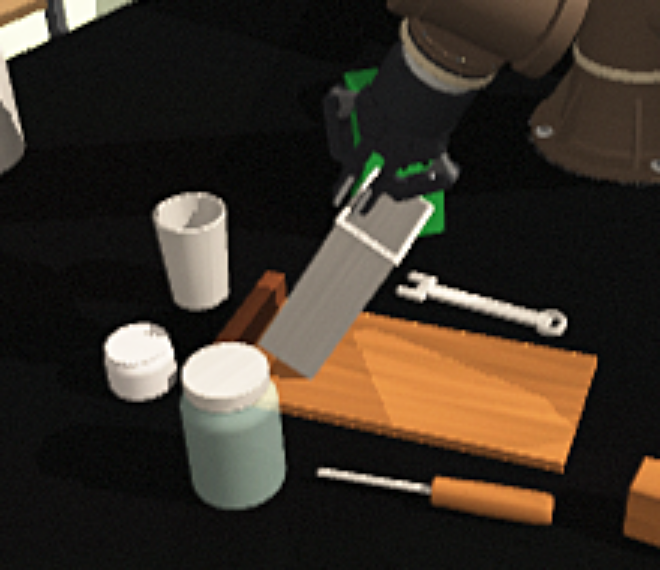

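The caddy leans about 30°, past balance, held back by the inside finger, and its edge has not moved. Continuing.

Request:
{"op": "servo_tool", "data": {"commands": [[[0.01,-0.06,0.09,-0.04,-0.1,0,0.13],[0.02,-0.13,0.18,-0.08,-0.2,0,0.14],[0.02,-0.19,0.28,-0.11,-0.31,0,0.14],[0.03,-0.26,0.37,-0.15,-0.41,0,0.15],[0.04,-0.32,0.46,-0.19,-0.51,0.01,0.16]]]}}

```text
t: 5.8
tool_pos: [0.562, 0.0017, 0.1807]
tcp_rot: [1.466, 0.997, -1.447]
force: [-0.4, 0.7, -0.8]
gripper_width: 0.0132
```

Request:
{"op": "servo_tool", "data": {"commands": [[[0.01,-0.06,0.09,-0.03,-0.11,0,0.17],[0.02,-0.13,0.18,-0.07,-0.21,0,0.18],[0.02,-0.19,0.28,-0.1,-0.32,0,0.19],[0.03,-0.26,0.37,-0.14,-0.42,0,0.2],[0.04,-0.32,0.46,-0.17,-0.53,0.01,0.21]]]}}

```text
t: 6.3
tool_pos: [0.5588, 0.0148, 0.1772]
tcp_rot: [1.431, 0.945, -1.496]
force: [-0.3, 1.4, -1.6]
gripper_width: 0.0179
```

Request:
{"op": "servo_tool", "data": {"commands": [[[0.01,-0.06,0.09,-0.03,-0.11,0,0.22],[0.02,-0.13,0.18,-0.06,-0.22,0,0.23],[0.03,-0.19,0.27,-0.08,-0.32,0.01,0.24],[0.04,-0.26,0.36,-0.11,-0.43,0.01,0.25],[0.05,-0.32,0.45,-0.14,-0.54,0.02,0.26]]]}}

```text
t: 6.8
tool_pos: [0.5554, 0.0274, 0.1722]
tcp_rot: [1.402, 0.893, -1.539]
force: [-0.3, 0.7, -0.8]
gripper_width: 0.0221
```

Request:
{"op": "servo_tool", "data": {"commands": [[[0.01,-0.06,0.09,-0.02,-0.11,0,0.27],[0.03,-0.13,0.18,-0.05,-0.21,0,0.28],[0.04,-0.19,0.28,-0.07,-0.32,0,0.29],[0.06,-0.26,0.37,-0.1,-0.42,0,0.3],[0.07,-0.32,0.46,-0.12,-0.53,0.01,0.31]]]}}

```text
t: 7.3
tool_pos: [0.5525, 0.0393, 0.1664]
tcp_rot: [1.381, 0.84, -1.576]
force: [-0.0, 0.4, -0.8]
gripper_width: 0.0266
```

Request:
{"op": "servo_tool", "data": {"commands": [[[0.02,-0.06,0.09,-0.02,-0.12,0,0.31],[0.03,-0.13,0.18,-0.04,-0.25,0,0.31],[0.05,-0.19,0.27,-0.05,-0.37,0.01,0.31],[0.06,-0.26,0.36,-0.07,-0.5,0.01,0.31],[0.08,-0.32,0.45,-0.09,-0.62,0.02,0.31]]]}}

```text
t: 7.8
tool_pos: [0.5492, 0.0521, 0.1579]
tcp_rot: [1.364, 0.787, -1.61]
force: [-0.2, 0.4, -1.1]
gripper_width: 0.0265
```

```bash
python3 run.py 60 65 70 75 80 84 87 89 90.5| tail -9; python3 - <<'E'
from h import *
from workcell import ctrl,imaging
s=ctrl.state();print(s["t"],s["q"].round(3),s["tool_pos"],s["force"].round(2),s["gripper_width"])
c=imaging.camera("scene");cv2.imwrite("pics/s5.png",cv2.resize(c["pixels"][110:300,110:330],None,fx=3,fy=3)[:,:,::-1])
E
```

```text
60.0 [0.11, -0.32, 0.45, -0.07, -0.63, 0.01] 0.31 q [ 0.32  0.68  1.73 -0.81  1.26  2.22] 0.0
65.0 [0.11, -0.32, 0.45, -0.05, -0.62, 0.01] 0.31 q [ 0.34  0.72  1.71 -0.81  1.31  2.26] 0.0
70.0 [0.13, -0.32, 0.44, -0.01, -0.63, 0.01] 0.31 q [ 0.37  0.76  1.69 -0.81  1.36  2.31] 0.0
75.0 [0.14, -0.32, 0.43, 0.0, -0.62, -0.0] 0.31 q [ 0.39  0.81  1.66 -0.81  1.41  2.35] 0.0
80.0 [0.16, -0.32, 0.43, 0.04, -0.62, -0.01] 0.31 q [ 0.41  0.85  1.64 -0.81  1.46  2.39] 0.0
84.0 [0.14, -0.26, 0.34, 0.04, -0.5, -0.02] 0.31 q [ 0.42  0.89  1.62 -0.81  1.5   2.42] 0.0
87.0 [0.11, -0.19, 0.25, 0.03, -0.37, -0.02] 0.31 q [ 0.42  0.92  1.6  -0.8   1.53  2.44] 0.0
89.0 [0.07, -0.13, 0.17, 0.03, -0.24, -0.01] 0.31 q [ 0.43  0.94  1.59 -0.8   1.55  2.45] 0.0
90.5 [0.06, -0.06, 0.13, 0.03, -0.19, -0.01] 0.31 q [ 0.43  0.95  1.58 -0.8   1.56  2.47] 0.0
7.8 [ 0.286  0.638  1.75  -0.801  1.2    2.166] [0.54915889 0.05211119 0.15785557] [-0.24  0.4  -1.15] 0.02654076744846344
```

View pics/s5.png

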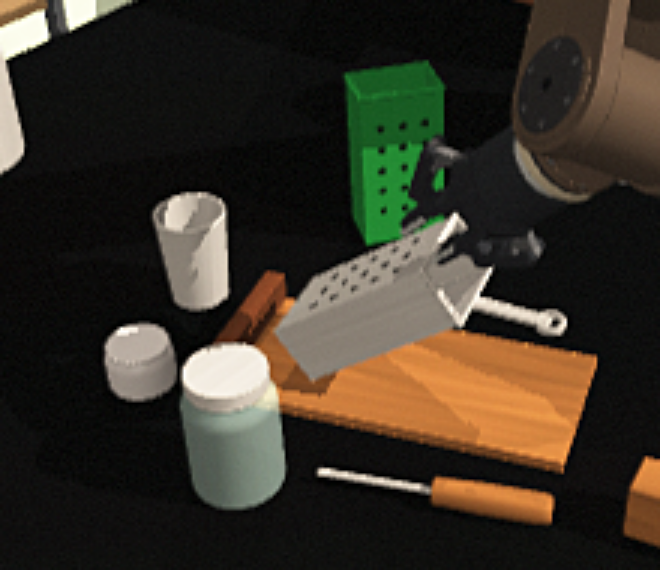

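The caddy is at about 60°, resting on the inside finger, and the hand clears the green box and the board. Continuing down.

Request:
{"op": "servo_tool", "data": {"commands": [[[0.02,-0.06,0.09,-0.01,-0.13,0,0.31],[0.04,-0.13,0.18,-0.03,-0.25,0,0.31],[0.07,-0.19,0.27,-0.04,-0.38,0.01,0.31],[0.09,-0.26,0.36,-0.06,-0.5,0.01,0.31],[0.11,-0.32,0.45,-0.07,-0.63,0.01,0.31]]]}}

```text
t: 8.35
tool_pos: [0.5462, 0.0644, 0.1482]
tcp_rot: [1.354, 0.734, -1.642]
force: [-0.4, 0.5, -0.9]
gripper_width: 0.0266
```

Request:
{"op": "servo_tool", "data": {"commands": [[[0.02,-0.06,0.09,-0.01,-0.12,0,0.31],[0.04,-0.13,0.18,-0.02,-0.25,0,0.31],[0.07,-0.19,0.27,-0.03,-0.37,0.01,0.31],[0.09,-0.26,0.36,-0.04,-0.5,0.01,0.31],[0.11,-0.32,0.45,-0.05,-0.62,0.01,0.31]]]}}

```text
t: 8.85
tool_pos: [0.5434, 0.0756, 0.1379]
tcp_rot: [1.346, 0.68, -1.671]
force: [-0.1, 0.8, -1.6]
gripper_width: 0.0266
```

Request:
{"op": "servo_tool", "data": {"commands": [[[0.03,-0.06,0.09,0,-0.13,0,0.31],[0.05,-0.13,0.18,0,-0.25,0,0.31],[0.08,-0.19,0.26,-0.01,-0.38,0.01,0.31],[0.1,-0.26,0.35,-0.01,-0.5,0.01,0.31],[0.13,-0.32,0.44,-0.01,-0.63,0.01,0.31]]]}}

```text
t: 9.35
tool_pos: [0.5407, 0.0857, 0.1262]
tcp_rot: [1.343, 0.628, -1.699]
force: [0.3, 1.6, -1.7]
gripper_width: 0.0267
```

Request:
{"op": "servo_tool", "data": {"commands": [[[0.03,-0.06,0.09,0,-0.12,0,0.31],[0.06,-0.13,0.17,0,-0.25,0,0.31],[0.08,-0.19,0.26,0,-0.37,0,0.31],[0.11,-0.26,0.34,0,-0.5,0,0.31],[0.14,-0.32,0.43,0,-0.62,0,0.31]]]}}

```text
t: 9.85
tool_pos: [0.5384, 0.0949, 0.1139]
tcp_rot: [1.342, 0.576, -1.727]
force: [-0.2, -0.1, -1.4]
gripper_width: 0.0264
```

```bash
python3 run.py 78 81 84 86 88 90 91.5| tail -7; python3 - <<'E'
from h import *
from workcell import ctrl,imaging
s=ctrl.state();print(s["t"],s["q"].round(3),s["tool_pos"],s["force"].round(2),s["gripper_width"])
c=imaging.camera("scene");P=cloud(c);sat=cv2.cvtColor(c["pixels"],cv2.COLOR_RGB2HSV)[...,1]
b=np.array([.2736,-.9619,0]);by=np.array([.9619,.2736,0]);o=np.array([.5976,-.1062,.012])
Q=P-o;X=Q@b;Y=Q@by
m=(c["depth"]>0)&(sat<60)&(abs(Y)<.06)&(X<-.02)&(X>-.3)&(Q[...,2]>.01)&(Q[...,2]<.14)
for lo in np.arange(-.28,-.02,.03):
    n=m&(X>lo)&(X<lo+.03)
    if n.sum()>15: print(lo.round(2),n.sum(),"z max/min",np.percentile(Q[n][:,2],[2,98]).round(3),"Y",np.percentile(Y[n],[1,99]).round(3))
E
```

```text
78.0 [0.09, -0.19, 0.26, 0.01, -0.37, -0.0] 0.31 q [ 0.4   0.84  1.65 -0.81  1.44  2.37] 0.0
81.0 [0.1, -0.19, 0.26, 0.03, -0.38, -0.01] 0.31 q [ 0.41  0.86  1.63 -0.81  1.47  2.39] 0.0
84.0 [0.1, -0.2, 0.25, 0.03, -0.37, -0.01] 0.31 q [ 0.42  0.89  1.62 -0.81  1.5   2.42] 0.0
86.0 [0.08, -0.13, 0.17, 0.02, -0.25, -0.01] 0.31 q [ 0.42  0.91  1.61 -0.8   1.52  2.43] 0.0
88.0 [0.07, -0.12, 0.17, 0.03, -0.24, -0.02] 0.31 q [ 0.43  0.93  1.6  -0.8   1.54  2.45] 0.0
90.0 [0.08, -0.13, 0.17, 0.03, -0.25, -0.01] 0.31 q [ 0.43  0.95  1.58 -0.8   1.55  2.46] 0.0
91.5 [0.06, -0.0, 0.12, 0.02, -0.18, -0.01] 0.31 q [ 0.43  0.96  1.58 -0.81  1.56  2.48] 0.0
9.85 [ 0.39   0.808  1.665 -0.812  1.412  2.347] [0.53835159 0.09491794 0.11391071] [-0.15 -0.08 -1.43] 0.026416122582518086
-0.28 119 z max/min [0.092 0.139] Y [0.007 0.045]
-0.25 412 z max/min [0.042 0.13 ] Y [-0.043  0.048]
-0.22 410 z max/min [0.039 0.134] Y [-0.041  0.048]
-0.19 369 z max/min [0.031 0.093] Y [-0.043  0.046]
-0.16 380 z max/min [0.021 0.085] Y [-0.047  0.045]
-0.13 363 z max/min [0.013 0.077] Y [-0.05   0.043]
-0.1 330 z max/min [0.013 0.07 ] Y [-0.047  0.042]
-0.07 94 z max/min [0.019 0.061] Y [-0.048  0.04 ]
```

Depth gives a top slope of about 15°, as planned (tilt 75°). Last part, slower.

Request:
{"op": "servo_tool", "data": {"commands": [[[0.02,-0.04,0.05,0,-0.07,0,0.31],[0.04,-0.08,0.1,0,-0.15,0,0.31],[0.05,-0.11,0.16,0.01,-0.22,0,0.31],[0.07,-0.15,0.21,0.01,-0.3,0,0.31],[0.09,-0.19,0.26,0.01,-0.37,0,0.31]]]}}

```text
t: 10.4
tool_pos: [0.537, 0.0999, 0.1064]
tcp_rot: [1.343, 0.546, -1.742]
force: [0.1, -0.4, -2.4]
gripper_width: 0.0263
```

Request:
{"op": "servo_tool", "data": {"commands": [[[0.02,-0.04,0.05,0,-0.08,0,0.31],[0.04,-0.08,0.1,0.01,-0.15,0,0.31],[0.06,-0.11,0.16,0.02,-0.23,0,0.31],[0.08,-0.15,0.21,0.02,-0.3,0,0.31],[0.1,-0.19,0.26,0.03,-0.38,-0.01,0.31]]]}}

```text
t: 10.9
tool_pos: [0.5358, 0.1044, 0.0981]
tcp_rot: [1.346, 0.515, -1.758]
force: [-0.7, 1.9, -1.7]
gripper_width: 0.0266
```

Request:
{"op": "servo_tool", "data": {"commands": [[[0.02,-0.04,0.05,0,-0.07,0,0.31],[0.04,-0.08,0.1,0.01,-0.15,0,0.31],[0.06,-0.12,0.15,0.02,-0.22,0,0.31],[0.08,-0.16,0.2,0.02,-0.3,0,0.31],[0.1,-0.2,0.25,0.03,-0.37,-0.01,0.31]]]}}

```text
t: 11.4
tool_pos: [0.5348, 0.1084, 0.0897]
tcp_rot: [1.348, 0.485, -1.774]
force: [-1.4, 1.7, -1.5]
gripper_width: 0.0261
```

Request:
{"op": "servo_tool", "data": {"commands": [[[0.02,-0.03,0.03,0,-0.05,0,0.31],[0.03,-0.05,0.07,0.01,-0.1,0,0.31],[0.05,-0.08,0.1,0.01,-0.15,0,0.31],[0.06,-0.1,0.14,0.02,-0.2,0,0.31],[0.08,-0.13,0.17,0.02,-0.25,-0.01,0.31]]]}}

```text
t: 11.9
tool_pos: [0.5341, 0.111, 0.0841]
tcp_rot: [1.352, 0.464, -1.785]
force: [-0.4, 0.4, -1.8]
gripper_width: 0.0265
```

Request:
{"op": "servo_tool", "data": {"commands": [[[0.01,-0.02,0.03,0.01,-0.05,0,0.31],[0.03,-0.05,0.07,0.01,-0.1,0,0.31],[0.04,-0.07,0.1,0.02,-0.14,0,0.31],[0.06,-0.1,0.14,0.02,-0.19,-0.01,0.31],[0.07,-0.12,0.17,0.03,-0.24,-0.02,0.31]]]}}

```text
t: 12.4
tool_pos: [0.5338, 0.1131, 0.0784]
tcp_rot: [1.355, 0.444, -1.794]
force: [-0.4, 2.8, -1.1]
gripper_width: 0.0266
```

```bash
python3 run.py 89 90 91 92 | tail -4; cat > look.py <<'E'
from h import *
import sys
from workcell import ctrl,imaging
s=ctrl.state();print(s["t"],s["q"].round(3),s["tool_pos"],s["force"].round(2),s["gripper_width"])
c=imaging.camera("scene");P=cloud(c);sat=cv2.cvtColor(c["pixels"],cv2.COLOR_RGB2HSV)[...,1]
b=np.array([.2736,-.9619,0]);by=np.array([.9619,.2736,0]);o=np.array([.5976,-.1062,.012])
Q=P-o;X=Q@b;Y=Q@by
m=(c["depth"]>0)&(sat<60)&(abs(Y)<.07)&(X<.01)&(X>-.3)&(Q[...,2]>.01)&(Q[...,2]<.14)
for lo in np.arange(-.28,0,.03):
    n=m&(X>lo)&(X<lo+.03)
    if n.sum()>15: print(lo.round(2),n.sum(),"z",np.percentile(Q[n][:,2],[2,98]).round(3),"Y",np.percentile(Y[n],[1,99]).round(3))
if len(sys.argv)>1: cv2.imwrite(sys.argv[1],cv2.resize(c["pixels"][110:300,110:330],None,fx=3,fy=3)[:,:,::-1])
E
python3 look.py pics/s6.png
```

```text
89.0 [0.04, -0.07, 0.09, 0.01, -0.13, -0.0] 0.31 q [ 0.43  0.94  1.59 -0.8   1.55  2.45] 0.0
90.0 [0.04, -0.06, 0.08, 0.02, -0.13, -0.01] 0.31 q [ 0.43  0.95  1.59 -0.8   1.55  2.46] 0.0
91.0 [0.04, -0.0, 0.08, 0.01, -0.12, -0.01] 0.31 q [ 0.43  0.96  1.58 -0.8   1.56  2.47] 0.0
92.0 [0.04, -0.0, 0.09, 0.02, -0.12, -0.01] 0.31 q [ 0.43  0.96  1.58 -0.81  1.56  2.48] 0.0
12.4 [ 0.426  0.928  1.597 -0.803  1.536  2.447] [0.53375396 0.11313644 0.07843798] [-0.45  2.77 -1.14] 0.02660402589866881
-0.28 212 z [0.012 0.136] Y [-0.005  0.05 ]
-0.25 401 z [0.011 0.12 ] Y [-0.014  0.051]
-0.22 380 z [0.012 0.067] Y [-0.042  0.048]
-0.19 377 z [0.012 0.066] Y [-0.045  0.047]
-0.16 373 z [0.013 0.065] Y [-0.046  0.045]
-0.13 355 z [0.013 0.064] Y [-0.047  0.044]
-0.1 323 z [0.013 0.063] Y [-0.049  0.042]
```

View pics/s6.png

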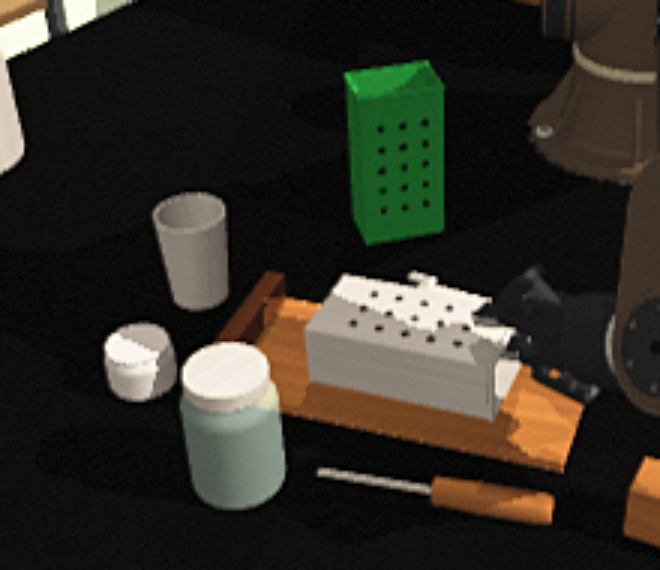

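Nearly flat (about 1.5° left). I lower the last bit, ease a few mm further, then back out along the finger axis.

Request:
{"op": "servo_tool", "data": {"commands": [[[0.02,0,0.04,0.01,-0.06,0,0.31],[0.04,0,0.08,0.02,-0.11,0,0.31],[0.06,0,0.12,0.03,-0.17,0,0.31],[0.08,0,0.17,0.03,-0.22,0,0.31],[0.1,0,0.2,0.04,-0.27,-0.01,0.31]]]}}

```text
t: 12.95
tool_pos: [0.533, 0.1152, 0.0721]
tcp_rot: [1.368, 0.423, -1.789]
force: [0.5, 0.5, -0.6]
gripper_width: 0.0264
```

Request:
{"op": "servo_tool", "data": {"commands": [[[0,0,0,0.01,-0.06,0,0.31],[0,0,0,0.02,-0.12,0,0.31],[0,0,0,0.03,-0.18,0,0.31],[0,0,0,0.03,-0.22,0,0.31],[0,0,0,0.04,-0.26,0,0.31]]]}}

```text
t: 13.45
tool_pos: [0.5321, 0.1172, 0.0659]
tcp_rot: [1.368, 0.424, -1.789]
force: [-0.1, -0.2, 0.3]
gripper_width: 0.0266
```

```bash
python3 look.py
```

```text
13.45 [ 0.436  0.955  1.592 -0.809  1.54   2.478] [0.53213765 0.11720117 0.06586131] [-0.08 -0.19  0.35] 0.026567298718217988
-0.28 254 z [0.035 0.137] Y [-0.004  0.048]
-0.25 349 z [0.012 0.088] Y [-0.041  0.051]
-0.22 389 z [0.012 0.062] Y [-0.045  0.048]
-0.19 366 z [0.013 0.062] Y [-0.046  0.047]
-0.16 366 z [0.013 0.062] Y [-0.044  0.045]
-0.13 359 z [0.013 0.062] Y [-0.048  0.043]
-0.1 316 z [0.012 0.062] Y [-0.051  0.042]
```

The caddy lies flat (top 62 mm everywhere) and the force has gone to zero. Withdrawing.

Request:
{"op": "servo_tool", "data": {"commands": [[[0,0,0,-0.3,0,0,0.31],[0,0,0,-0.7,0,0,0.31],[0,0,0,-1.2,0,0,0.31],[0,0,0,-2,0,0,0.31],[0,0,0,-3,0,0,0.31]]]}}

```text
t: 14.0
tool_pos: [0.5471, 0.1851, 0.0974]
tcp_rot: [1.367, 0.424, -1.789]
force: [0.4, 0.3, 0.2]
gripper_width: 0.0266
```

Request:
{"op": "servo_tool", "data": {"commands": [[[0,0,0,-0.4,1,0,0.31],[0,0,0,-0.8,2,0,0.4],[0,0,0,-1.2,3,0,0.5],[0,0,0,-1.2,4,0,0.7],[0,0,0,-1.2,4,0,0.92]]]}}

```text
t: 14.5
tool_pos: [0.5646, 0.1672, 0.2017]
tcp_rot: [1.372, 0.427, -1.787]
force: [-0.2, 0.1, 0.2]
gripper_width: 0.0703
```

```bash
cat > top.py <<'E'
from h import *
from workcell import ctrl,imaging
import sys
c=imaging.camera("top");P=cloud(c);sat=cv2.cvtColor(c["pixels"],cv2.COLOR_RGB2HSV)[...,1]
b=np.array([.2736,-.9619,0]);by=np.array([.9619,.2736,0]);o=np.array([.5976,-.1062,.012])
m=(abs(P[...,2]-.072)<.006)&(sat<70)&(abs((P-o)@by)<.09)&((P-o)@b<.02)&((P-o)@b>-.32)&(c["depth"]>0)
m=cv2.morphologyEx(m.astype(np.uint8),cv2.MORPH_CLOSE,np.ones((3,3)))
k,l,st,_=cv2.connectedComponentsWithStats(m);i=np.argmax(st[1:,4])+1
Q=P[l==i]-o;Q=Q[abs(Q[:,2]-.06)<.007];U=np.stack([Q@b,Q@by],1)*1000
r=cv2.minAreaRect(U.astype(np.float32));print("board coords",r,cv2.boxPoints(r).round(1).tolist(),"z",np.median(Q[:,2]))
cv2.imwrite(sys.argv[1],cv2.resize(c["pixels"][130:280,180:380],None,fx=4,fy=4)[:,:,::-1])
E
python3 top.py pics/t2.png; python3 - <<'E'
from plan import *
s=ctrl.state();p,R,q=s["tool_pos"],Rt(s),s["q"];print(s["t"],p,s["force"].round(1))
b=np.array([.2736,-.9619,0]);o=np.array([.5976,-.1062,.012])
for ang in(15.9,-164.1):
  for zz in(.16,.02):
    P1=o-.295*b;P1[2]=zz;R1=down(ang)
    best=min((ik(P1,R1,q0) for q0 in(q,q*[1,1,1,0,1,.3],q*[1,1,1,0,1,-.3])),key=lambda t:t[1])
    print(ang,zz,delta(p,R,P1,R1).round(2),best[0].round(2),round(best[1],4))
E
```

```text
board coords ((-163.9084014892578, -3.406024932861328), (91.25830841064453, 179.47897338867188), 87.1201400756836) [[-255.8000030517578, -44.5], [-76.5999984741211, -53.5], [-72.0, 37.70000076293945], [-251.1999969482422, 46.70000076293945]] z 0.06121723104796685
14.55 [0.56408443 0.1674364  0.19994318] [ 0.6  0.5 -0.9]
15.9 0.16 [-15.59  11.32  -5.3    0.67  -1.81   1.6 ] [ 0.21  0.47  1.83  0.    0.84 -0.07] 0.0
15.9 0.02 [-15.59  11.32  -5.3    2.99  -6.8    0.59] [ 0.21  0.69  1.92  0.    0.53 -0.07] 0.0
-164.1 0.16 [ 10.76  -4.93 -10.53   0.67  -1.81   1.6 ] [0.21 0.47 1.83 0.   0.84 3.07] 0.0
-164.1 0.02 [ 10.76  -4.93 -10.53   2.99  -6.8    0.59] [ 0.21  0.69  1.92  0.    0.53 -3.21] 0.0
```

View pics/t2.png

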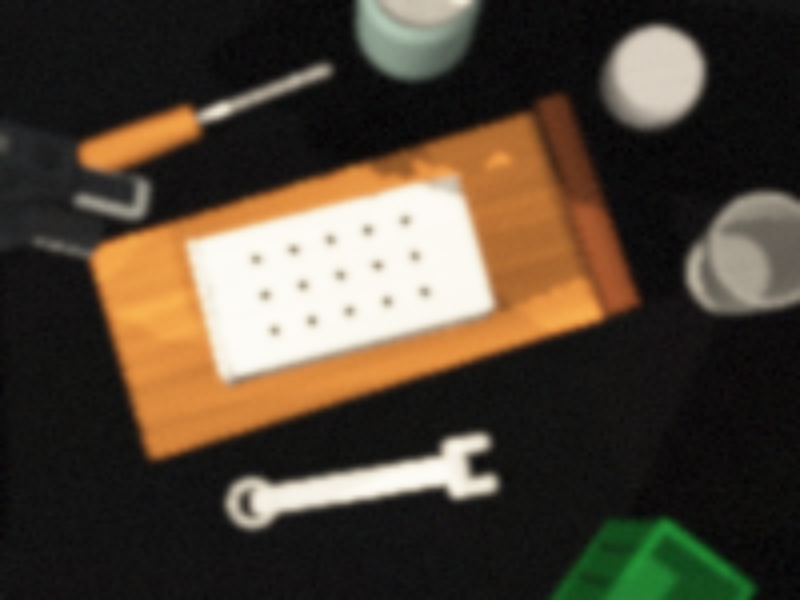

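The picture shows the caddy lying with holes up, about 74 mm from the stop and yawed about 3° (base px 475,245; stop face px 570,210). Now I reorient the hand to point down, jaw across the board, on the mouth side. First I check the path.

```bash
python3 - <<'E'
from plan import *
s=ctrl.state();p,R,q=s["tool_pos"],Rt(s),s["q"]
b=np.array([.2736,-.9619,0]);by=np.array([.9619,.2736,0]);o=np.array([.5976,-.1062,.012])
P1=o-.30*b+.001*by;P1[2]=.17;R1=down(15.9)
v=np.array([-15.6,11.3,-5.3])
P=p.copy();Rc=R.copy()
for f in range(4):
    d=R.T@R1; rv=v/4
    Pn=p+(P1-p)*(f+1)/4; print("row",rv.round(2),(Rc.T@(Pn-P)/.025).round(2),end=" ")
    Rc=Rc@Ro.from_rotvec(np.radians(rv*6)).as_matrix();P=Pn
    q,er=ik(P,Rc,q);print("q",q.round(2),round(er,4),"axis",Rc[:,0].round(2),P.round(3))
E
```

```text
row [-3.9   2.82 -1.32] [ 0.08 -0.38  0.43] q [ 0.5   0.69  1.6  -0.81  1.43  1.91] 0.0 axis [ 0.04 -0.79 -0.61] [0.552 0.171 0.192]
row [-3.9   2.82 -1.32] [ 0.04 -0.52  0.26] q [ 0.46  0.55  1.74 -0.72  1.09  1.45] 0.0 axis [ 0.17 -0.57 -0.8 ] [0.54  0.175 0.185]
row [-3.9   2.82 -1.32] [ 0.07 -0.58  0.05] q [ 0.35  0.47  1.82 -0.43  0.85  0.77] 0.0 axis [ 0.15 -0.28 -0.95] [0.528 0.179 0.177]
row [-3.9   2.82 -1.32] [ 0.17 -0.54 -0.15] q [ 0.22  0.46  1.82 -0.    0.87 -0.06] 0.0 axis [-0. -0. -1.] [0.516 0.183 0.17 ]
```

Request:
{"op": "servo_tool", "data": {"commands": [[[-0.78,0.56,-0.26,0.02,-0.08,0.09,0.92],[-1.56,1.13,-0.53,0.03,-0.15,0.17,0.92],[-2.34,1.69,-0.79,0.05,-0.23,0.26,0.92],[-3.12,2.26,-1.06,0.06,-0.3,0.34,0.92],[-3.9,2.82,-1.32,0.08,-0.38,0.43,0.92]]]}}

```text
t: 15.05
tool_pos: [0.5514, 0.1716, 0.1901]
tcp_rot: [1.091, 0.655, -1.519]
force: [1.2, 0.2, -0.5]
gripper_width: 0.0785
```

Request:
{"op": "servo_tool", "data": {"commands": [[[-0.78,0.56,-0.26,0.01,-0.1,0.05,0.92],[-1.56,1.13,-0.53,0.02,-0.21,0.1,0.92],[-2.34,1.69,-0.79,0.03,-0.31,0.16,0.92],[-3.12,2.26,-1.06,0.04,-0.42,0.21,0.92],[-3.9,2.82,-1.32,0.04,-0.52,0.26,0.92]]]}}

```text
t: 15.55
tool_pos: [0.5394, 0.1754, 0.1828]
tcp_rot: [0.848, 0.935, -1.285]
force: [-0.1, -0.6, -0.7]
gripper_width: 0.0785
```

Request:
{"op": "servo_tool", "data": {"commands": [[[-0.78,0.56,-0.26,0.01,-0.12,0.01,0.92],[-1.56,1.13,-0.53,0.02,-0.23,0.02,0.92],[-2.34,1.69,-0.79,0.04,-0.35,0.03,0.92],[-3.12,2.26,-1.06,0.06,-0.46,0.04,0.92],[-3.9,2.82,-1.32,0.07,-0.58,0.05,0.92]]]}}

```text
t: 16.05
tool_pos: [0.5275, 0.1791, 0.1755]
tcp_rot: [0.621, 1.247, -1.079]
force: [0.1, 0.9, 0.7]
gripper_width: 0.0781
```

Request:
{"op": "servo_tool", "data": {"commands": [[[-0.78,0.56,-0.26,0.03,-0.11,-0.03,0.92],[-1.56,1.13,-0.53,0.07,-0.22,-0.06,0.92],[-2.34,1.69,-0.79,0.1,-0.32,-0.09,0.92],[-3.12,2.26,-1.06,0.14,-0.43,-0.12,0.92],[-3.9,2.82,-1.32,0.17,-0.54,-0.15,0.92]]]}}

```text
t: 16.55
tool_pos: [0.5156, 0.1829, 0.1681]
tcp_rot: [-1.398, 1.564, -2.688]
force: [-0.3, 0.4, 0.0]
gripper_width: 0.0788
```

Request:
{"op": "servo_tool", "data": {"commands": [[[0,0,0,0,0,0,0.92],[0,0,0,0,0,0,0.92],[0,0,0,0,0,0,0.92],[0,0,0,0,0,0,0.92],[0,0,0,0,0,0,0.92]]]}}

```text
t: 17.05
tool_pos: [0.5158, 0.1825, 0.1687]
tcp_rot: [-0.78, 1.564, -2.073]
force: [-0.5, -0.5, 1.1]
gripper_width: 0.0786
```

```bash
python3 - <<'E'
from plan import *
from workcell import imaging
s=ctrl.state();p,R,q=s["tool_pos"],Rt(s),s["q"];print(s["t"],p,q.round(2),s["gripper_width"],R.round(3).tolist())
b=np.array([.2736,-.9619,0]);by=np.array([.9619,.2736,0]);o=np.array([.5976,-.1062,.012])
P1=o-.285*b+.001*by;P1[2]=.018
print(((p-o)@b).round(4),((p-o)@by).round(4),delta(p,R,P1,down(15.9)).round(2))
c=imaging.camera("wrist");cv2.imwrite("pics/w2.png",c["pixels"][:,:,::-1])
E
```

```text
17.05 [0.51578536 0.18247972 0.16869078] [ 0.22  0.46  1.82 -0.01  0.87 -0.05] 0.07861638922364825 [[-0.003, 0.962, 0.274], [-0.006, 0.274, -0.962], [-1.0, -0.005, 0.005]]
-0.3001 0.0003 [-0.    0.05  0.05  6.03  0.06  0.57]
```

View pics/w2.png

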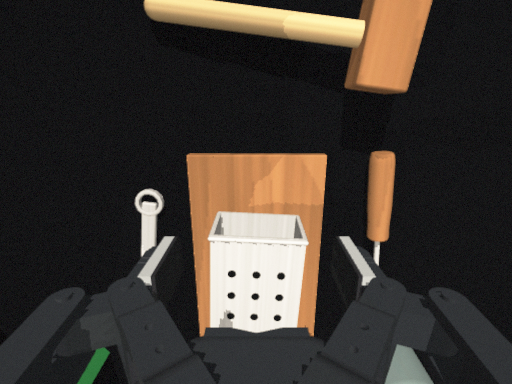

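The wrist view shows the open fingers (px 155,260 and 355,260) behind the mouth (258,228) and both inside the board's width. Going down and pushing.

Request:
{"op": "servo_tool", "data": {"commands": [[[0,0.05,0.05,1.2,0.02,0,0.92],[0,0.05,0.05,2.4,0.04,0,0.92],[0,0.05,0.05,3.6,0.04,0,0.92],[0,0.05,0.05,4.8,0.04,0,0.92],[0,0.05,0.05,5.6,0.04,0,0.92]]]}}

```text
t: 17.6
tool_pos: [0.5159, 0.1815, 0.0269]
tcp_rot: [-2.022, 1.569, 2.967]
force: [0.3, 0.5, -0.2]
gripper_width: 0.0785
```

Request:
{"op": "servo_tool", "data": {"commands": [[[0,0,0,0,0,0.2,0.92],[0,0,0,0,0,0.5,0.92],[0,0,0,0,0,0.8,0.92],[0,0,0,0,0,1.1,0.92],[0,0,0,0,0,1.3,0.92]]]}}

```text
t: 18.1
tool_pos: [0.5259, 0.1495, 0.0296]
tcp_rot: [1.826, 1.569, 0.532]
force: [0.6, -1.2, 0.6]
gripper_width: 0.0786
```

Request:
{"op": "servo_tool", "data": {"commands": [[[0,0,0,0,0,0.15,0.92],[0,0,0,0,0,0.3,0.92],[0,0,0,0,0,0.45,0.92],[0,0,0,0,0,0.6,0.92],[0,0,0,0,0,0.75,0.92]]]}}

```text
t: 18.6
tool_pos: [0.5303, 0.1325, 0.0292]
tcp_rot: [2.825, 1.57, 1.531]
force: [-2.1, 5.0, 3.0]
gripper_width: 0.0786
```

Request:
{"op": "servo_tool", "data": {"commands": [[[0,0,0,0,0,0.15,0.92],[0,0,0,0,0,0.3,0.92],[0,0,0,0,0,0.45,0.92],[0,0,0,0,0,0.6,0.92],[0,0,0,0,0,0.75,0.92]]]}}

```text
t: 19.1
tool_pos: [0.5356, 0.1144, 0.0292]
tcp_rot: [2.416, 1.57, 1.122]
force: [-2.6, 4.6, 3.0]
gripper_width: 0.0785
```

```bash
python3 top.py pics/t3.png; python3 - <<'E'
from plan import *
s=ctrl.state();p=s["tool_pos"];print(s["t"],p,s["gripper_width"],s["force"])
b=np.array([.2736,-.9619,0]);by=np.array([.9619,.2736,0]);o=np.array([.5976,-.1062,.012]);print((p-o)@b,(p-o)@by)
E
```

```text
board coords ((-103.0948486328125, 0.8231163024902344), (90.04289245605469, 126.2442398071289), 89.64867401123047) [[-166.5, -43.79999923706055], [-40.20000076293945, -44.599998474121094], [-39.70000076293945, 45.5], [-165.89999389648438, 46.20000076293945]] z 0.06111055369623199
19.15 [0.53579762 0.11396424 0.02913794] 0.078687116555906 [-0.89104596  2.48712923  1.53764186]
-0.2286851176243792 0.0007892289502468382
```

View pics/t3.png

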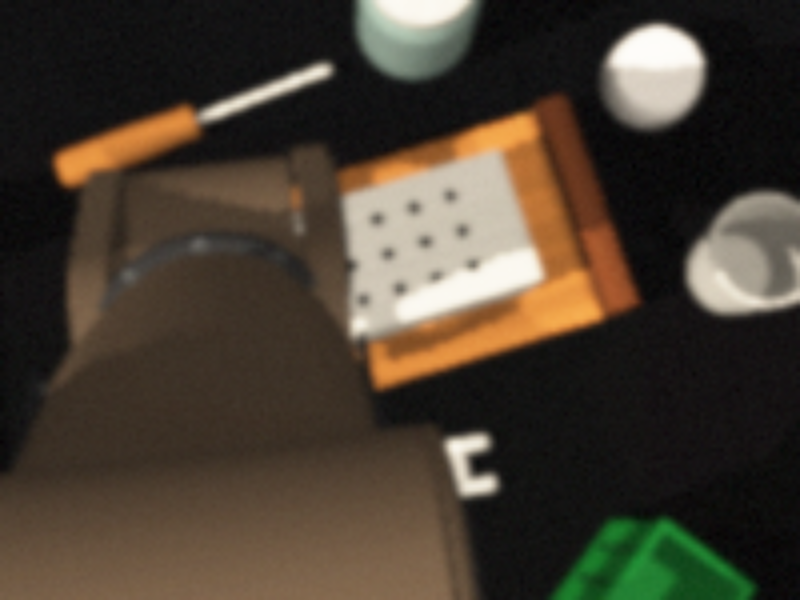

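The push has squared the caddy up (0.35° off). Its base (px 520,215) is about 40 mm from the stop face (570,210). Continuing.

Request:
{"op": "servo_tool", "data": {"commands": [[[0,0,0,0,0,0.15,0.92],[0,0,0,0,0,0.3,0.92],[0,0,0,0,0,0.45,0.92],[0,0,0,0,0,0.6,0.92],[0,0,0,0,0,0.75,0.92]]]}}

```text
t: 19.65
tool_pos: [0.5408, 0.0965, 0.0291]
tcp_rot: [2.411, 1.57, 1.117]
force: [-1.7, 5.7, 3.7]
gripper_width: 0.0788
```

Request:
{"op": "servo_tool", "data": {"commands": [[[0,0,0,0,0,0.13,0.92],[0,0,0,0,0,0.26,0.92],[0,0,0,0,0,0.39,0.92],[0,0,0,0,0,0.52,0.92],[0,0,0,0,0,0.65,0.92]]]}}

```text
t: 20.15
tool_pos: [0.5452, 0.0809, 0.0291]
tcp_rot: [2.445, 1.57, 1.151]
force: [-2.1, 6.3, 2.7]
gripper_width: 0.0789
```

Request:
{"op": "servo_tool", "data": {"commands": [[[0,0,0,0,0,0.04,0.92],[0,0,0,0,0,0.08,0.92],[0,0,0,0,0,0.12,0.92],[0,0,0,0,0,0.16,0.92],[0,0,0,0,0,0.16,0.92]]]}}

```text
t: 20.65
tool_pos: [0.5463, 0.077, 0.0291]
tcp_rot: [2.409, 1.57, 1.115]
force: [-1.2, 4.7, 3.5]
gripper_width: 0.0785
```

```bash
python3 top.py pics/t4.png; python3 - <<'E'
from plan import *
s=ctrl.state();p=s["tool_pos"];print(s["t"],p,s["force"])
b=np.array([.2736,-.9619,0]);o=np.array([.5976,-.1062,.012]);print((p-o)@b,s["force"]@b)
E
```

```text
board coords ((-58.212467193603516, 0.6893501281738281), (89.3172836303711, 114.56145477294922), 89.96846771240234) [[-115.5, -43.900001525878906], [-1.0, -44.0], [-0.8999999761581421, 45.29999923706055], [-115.5, 45.400001525878906]] z 0.06105213707175673
20.7 [0.54627175 0.07702833 0.02907614] [-0.60250057  4.18691534  4.50107119]
-0.19029074060183496 -4.19223802323482
```

About 1 mm left. Creeping in until the force rises.

Request:
{"op": "servo_tool", "data": {"commands": [[[0,0,0,0,0,0.01,0.92],[0,0,0,0,0,0.02,0.92],[0,0,0,0,0,0.03,0.92],[0,0,0,0,0,0.04,0.92],[0,0,0,0,0,0.04,0.92]]]}}

```text
t: 21.2
tool_pos: [0.5465, 0.0764, 0.0291]
tcp_rot: [2.561, 1.57, 1.267]
force: [-1.0, 7.8, 5.9]
gripper_width: 0.0787
```

Request:
{"op": "servo_tool", "data": {"commands": [[[0,0,0,0,0,0.01,0.92],[0,0,0,0,0,0.02,0.92],[0,0,0,0,0,0.03,0.92],[0,0,0,0,0,0.04,0.92],[0,0,0,0,0,0.04,0.92]]]}}

```text
t: 21.7
tool_pos: [0.5465, 0.0763, 0.0291]
tcp_rot: [2.85, 1.569, 1.557]
force: [-3.6, 17.4, 6.6]
gripper_width: 0.0785
```

Stalled against the stop: 17 N with no motion. Backing off, then up and clear.

Request:
{"op": "servo_tool", "data": {"commands": [[[0,0,0,0,0,-0.1,0.92],[0,0,0,0,0,-0.3,0.92],[0,0,0,0,0,-0.8,0.92],[0,0,0,0,0,-1.5,0.92],[0,0,0,0,0,-2,0.92]]]}}

```text
t: 22.2
tool_pos: [0.5326, 0.1241, 0.0286]
tcp_rot: [-2.972, 1.57, 2.018]
force: [0.0, 0.4, 0.4]
gripper_width: 0.0785
```

Request:
{"op": "servo_tool", "data": {"commands": [[[0,0,0,-1,0,0,0.92],[0,0,0,-2.5,0,0,0.92],[0,0,0,-4,0,0,0.92],[0,0,0,-6,0,-1,0.92],[0,0,0,-8,0,-2,0.92]]]}}

```text
t: 22.7
tool_pos: [0.5202, 0.1664, 0.2197]
tcp_rot: [-2.669, 1.57, 2.32]
force: [0.6, 0.8, -0.0]
gripper_width: 0.0788
```

Request:
{"op": "servo_tool", "data": {"commands": [[[0,0,0,0,0,-1.5,0.92],[0,0,0,0,0,-3,0.92],[0,0,0,0,0,-4.5,0.92],[0,0,0,0,0,-6,0.92],[0,0,0,0,0,-6,0.92]]]}}

```text
t: 23.2
tool_pos: [0.4781, 0.3137, 0.2181]
tcp_rot: [2.902, 1.57, 1.612]
force: [0.2, 0.6, 0.1]
gripper_width: 0.0787
```

```bash
python3 top.py pics/t5.png; python3 look.py pics/s7.png
```

```text
board coords ((-90.0596694946289, 1.0851020812988281), (180.4342803955078, 91.53605651855469), 0.6034441590309143) [[-180.8000030517578, 45.900001525878906], [-179.8000030517578, -45.599998474121094], [0.6000000238418579, -43.70000076293945], [-0.30000001192092896, 47.79999923706055]] z 0.061152187488767065
23.25 [4.620e-01 4.290e-01 1.709e+00 1.000e-03 1.004e+00 1.810e-01] [0.47862348 0.31202909 0.21801413] [ 0.07 -0.76  0.08] 0.07854324210133917
-0.19 304 z [0.011 0.063] Y [-0.044  0.051]
-0.16 369 z [0.013 0.062] Y [-0.04  0.05]
-0.13 368 z [0.013 0.062] Y [-0.04   0.049]
-0.1 350 z [0.013 0.063] Y [-0.043  0.05 ]
-0.07 349 z [0.012 0.062] Y [-0.042  0.05 ]
-0.04 292 z [0.023 0.062] Y [-0.042  0.049]
-0.01 95 z [0.038 0.062] Y [-0.039  0.049]
```

```bash
python3 -c "
from workcell import job_done
print(job_done())"
```

```text
the job is handed in; nothing more can be done
None
```

The caddy is lying on its −x side with its base against the stop, and the job is handed in at about 23 s of the 61 s allowed.

- **Tipping:** I straddled the top of the +x wall loosely, without gripping, with one finger inside the mouth and one outside. The outside finger tipped the caddy about its lower edge. The inside finger then carried it slowly down until it lay flat and the force on the hand went to about zero.
- **Pushing back:** With the hand pointing down and the fingers open, I pushed on the mouth rim. The push squared up a yaw of about 3° and moved the caddy about 74 mm, until it stalled against the stop at 17 N. I then backed the hand away.

**Last checks by camera depth:**
- The top is level, 61–62 mm above the board everywhere.
- The base is within about 1 mm of the stop face, and the mouth is at 180 mm.
- The yaw is 0.6° against my measured board direction, whose own uncertainty is of that order.
- The force on the hand is about zero, and it stands about 0.24 m beyond the mouth.

**Not checked:** I could not view the final pictures because the 12-picture limit was reached, so the end state rests on depth numbers only. I did not re-measure the other objects; in the last viewed pictures, taken during the push, those in view looked unmoved.

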